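Tool up the tilted welding positioner for the next collar

TASK

Tool up the tilted welding positioner for the collar that lies in the blue job tray: take from the green rack the stub mandrel whose pilot fits that collar's bore and seat it in the positioner's tapered spindle, its flange slots over the two drive dogs, fully home with the flange flush on the spindle face. Do not force it onto the dogs: feel for them by turning the mandrel under light pressure until it drops over them. Leave the collars, the other mandrels and everything else where they are, and let go of the mandrel.

Things in the scene. Friction and masses are not known exactly. Their poses are not given: they have to be found in the camera images.
- positioner: small blue and grey tilting welding positioner, 170 mm high, fixed to the table; origin on the table under the middle of its 150 x 190 mm base plate. Its spindle leans 26 to 43 degrees from vertical towards its front (-x, the robot's side). The spindle's worm drive holds it (2 N m to turn it)
- spindle_face (a point): centre of the spindle's face, a bright steel disc 74 mm across, at the mouth of the tapered bore. z axis: out along the spindle axis; y axis: level. Bore: 33.6 mm across at the face, narrowing 1 mm in diameter for each 3.6 mm of depth, 48 mm deep; a seated mandrel has about 0.8 mm play all round. The frame does NOT turn with the spindle, so it does not give the angle of the dogs
- dog_tops (a point): point on the spindle axis level with the tops of the two drive dogs, 7 mm out from the face (frame as spindle_face). Dogs: dark blocks 10 mm wide, 9 mm radially, centred 24.8 mm from the axis diametrally across. The line through them lies anywhere within 0.6 rad of the y axis: find it by feel or sight. Until the slots are in line the flange rides on the dog tops, 7 mm short of home
- job_tray_in (a point): centre of the inner floor (3 mm above the table) of the blue square job tray, 88 x 88 x 20 mm outside; the collar lying in it is the next job
- mandrel_rack: green bent-sheet rack fixed to the table, 78 x 280 mm, its upper plate 226 mm long and 52 mm above the table; origin on the table under its middle, y axis along the row; three 36 mm holes at y = -72, 0 and +72 mm; a mandrel stands in each, shank down, flange resting on the plate; which stands where varies
- mandrel_small: steel stub mandrel, pilot 22 mm across. Tapered shank below (32 to 21 mm across, 40 mm long), flange 54 mm across, 9 mm thick, two open slots 13 mm wide half a turn apart in its rim, plain pilot 45 mm tall to grip. 0.2 to 0.3 kg. Origin: centre of the flange's underside; z axis up along the pilot; x axis through both slots (in the rack, within 0.35 rad of the rack's y axis)
- mandrel_medium: steel stub mandrel, pilot 32 mm across. Tapered shank below (32 to 21 mm across, 40 mm long), flange 54 mm across, 9 mm thick, two open slots 13 mm wide half a turn apart in its rim, plain pilot 45 mm tall to grip. 0.2 to 0.3 kg. Origin: centre of the flange's underside; z axis up along the pilot; x axis through both slots (in the rack, within 0.35 rad of the rack's y axis)
- mandrel_large: steel stub mandrel, pilot 42 mm across. Tapered shank below (32 to 21 mm across, 40 mm long), flange 54 mm across, 9 mm thick, two open slots 13 mm wide half a turn apart in its rim, plain pilot 45 mm tall to grip. 0.2 to 0.3 kg. Origin: centre of the flange's underside; z axis up along the pilot; x axis through both slots (in the rack, within 0.35 rad of the rack's y axis)
- collar_small: dark steel collar (short tube) 24 mm high, outside 37 mm, bore 23 mm: fits the small mandrel's 22 mm pilot; lies in the blue job tray or in one half of the grey stock tray; origin: centre of its underside
- collar_medium: dark steel collar (short tube) 24 mm high, outside 47 mm, bore 33 mm: fits the medium mandrel's 32 mm pilot; lies in the blue job tray or in one half of the grey stock tray; origin: centre of its underside
- collar_large: dark steel collar (short tube) 24 mm high, outside 57 mm, bore 43 mm: fits the large mandrel's 42 mm pilot; lies in the blue job tray or in one half of the grey stock tray; origin: centre of its underside
- water_bottle: bystander: clear plastic water bottle standing upright, 66 mm across, 218 mm tall; origin centre of its foot
- tape_measure: bystander: black and yellow tape measure lying in front, 68 x 78 x 38 mm; origin centre of its underside
- chalk_holder: bystander: thin chalk holder 13 x 142 x 11 mm lying in front; origin centre of its underside
- gas_nozzle: bystander: copper gas nozzle standing upright, 23 mm across, 50 mm tall; origin centre of its foot
Things that resemble listed ones, but are neither listed nor needed, are in the scene too. Leave any pink look-alike of the mandrel_small alone. Of the things shaped like the part that bears job_tray_in, the blue one is meant.

How it is judged:
By the outcome, as a careful person would: the job done as asked, in the order asked, and still so for the second after the job is handed in, with the robot touching nothing.
It also fails if it takes over 45 s, if anything falls off the work surface, if the arm or the gripper's body presses on something with over 40 N, if the wrist force passes 120 N, or if a joint passes its speed limit or range.

ROBOT

A 6-joint arm with a two-finger parallel gripper is mounted at the origin on a cart in front of the work surface, level with it; the furniture and walls round the work are solid. World frame = base frame: x ahead of the robot, y to its left, z up, the work surface at z = 0. Lengths are in m, angles in degrees, forces in N, time in s.
With the tool pointing down it reaches from about 0.4 to 0.825 m from the base axis. Payload 7 kg.
Tool frame: the origin (TCP) lies at the very end of the fingers, on their centre line; the grasp point (between the pads) lies hold_point_z behind it (hold_point_z is the distance from the TCP to the grasp point, in m); z points along the fingers, y is the line along which they close (so a half turn about z gives the same grasp; the last joint's range is limited). The gripper opens to 88 mm and grips with 3 to 60 N. Pads are 19 mm wide; open, the fingers measure 130 mm over their backs; the gripper's body (78 mm by 193 mm) begins 47 mm behind the grasp point.
Start: joints at [85.147, 20.546, 0.682, 0, -70.136, -16.507], TCP at [0.246, 0.629, 0.227] pointing down, gripper open.
Joint ranges: [-176.03, 176.03], [-82.01, 121.73], [-58.28, 71.71], [-173.87, 95.51], [-174.79, -0.11], [-173.66, 173.66]. Speed limits (degrees/s): [136.94, 136.94, 172.46, 180, 180, 180].

INTERFACE

Orientations are given as [roll, pitch, yaw] about the fixed x, y, z axes, in that order (R = Rz(yaw) Ry(pitch) Rx(roll)).
In Python, from plant import get_obs, snapshot, close_job, hold_point_z gives the robot as it stands.
- The arm moves only by the tool play_rows, never from a script. Its argument "commands" is a list that holds one entry, the list of rows, each a list of 7 numbers: the shift along the tool's x, y, z in cm, then the turn, a rotation vector about the tool's x, y, z in degrees, then the opening, from 0 (shut) to 1 (fully open). In form: [[[x, y, z, ax, ay, az, fingers], ...]]. A call has 1 to 20 rows; each row is the pose to reach, as a shift and turn from the pose commanded when the call began, along the tool's axes at that moment; what a row does not reach only later rows make up. A row lasts 1/12 s, in which the tool goes at most 41.7 mm and 7.16 degrees, less where a joint would pass 70% of its speed; a pose out of reach is approached as far as the arm can. A call with a gripper value outside its range is refused whole. The fingers move at their own pace and stop on an object; the grip force is fixed at half the most. Time passes only in rows, so rows that repeat a pose let the fingers close. It gives the time, the measured TCP pose, the force, the opening and the grip force at its end, in the units of the state.
- get_obs(): the state, without advancing time (a new reading comes with each control period).
- snapshot(name): name is "scene" or "top" or "wrist"; returns a dict with "frame" (420x560x3 uint8, red, green, blue), "camera_matrix" (3x3 intrinsics, pixels), "dist" ([k1, k2, p1, p2, k3] as OpenCV has them; the pictures are not rectified), "origin" and "attitude" of the camera in the world. Camera axes: x right, y down, z forward; pixel columns grow to the right and rows downward; lengths in m; the calibration is good to about 2 mm. A picture is of the moment at which its call begins. There is no depth.
- close_job(): hands the job in; it is judged then, once.
The state is a dict: "clock": time; "joint_pos": joint angles; "qvel": joint speeds; "tau": joint torques, N m; "tool_pos": TCP position; "orientation": TCP orientation; "force": force on the tool from outside, world axes, zero at the start; "moment": the same for the moment, N m; "opening": finger opening in m; "gripper_force": force on a finger pad.
Only numpy, scipy, OpenCV 4.12 (cv2) and the standard library are available. Lean on these libraries where they do the work, as an engineer would, in place of code of your own. Each camera call takes 0.05 s, during which the arm holds its last target. There are 200 camera calls.

## Working session

There is one attempt and no reset: what is moved stays moved. The work goes in short steps, Python scripts to look and compute and a tool call to move; the robot and the scene stay as the last step left them, time stands still between calls to the robot, and variables do not carry over. Pictures are saved under pics/ and viewed, at most 10 in all, crops included, and the job is handed in when it is done.

Besides the shell and the picture viewer there is one more tool, called after "Request:" in YAML: its name, and indented under it one key for each argument. play_rows: Moves the arm, as the interface text tells. Its arguments: {"type":"object","properties":{"commands":{"type":"array","items":{"type":"array","items":{"type":"array","items":{"type":"number"}}}}},"required":["commands"]}

```bash
ls; mkdir -p pics; python3 - <<'E'
from plant import *
import cv2,numpy as np
print(hold_point_z, get_obs())
for n in ["scene","top"]:
    s=snapshot(n); cv2.imwrite(f"pics/{n}0.png",s["frame"][:,:,::-1]); 
    np.savez(f"pics/{n}0.npz",**s)
    print(n,s["camera_matrix"],s["dist"],s["origin"],s["attitude"])
E
```

```text
pics
0.0188 {'clock': 0.0, 'joint_pos': array([ 8.51470358e+01,  2.05910231e+01,  6.32889670e-01, -2.21477885e-02,
       -7.01370296e+01, -1.65061724e+01]), 'qvel': array([-0.03952046, -0.1331376 ,  0.14083404,  0.03342861,  0.0144236 ,
       -0.00186231]), 'tau': array([-1.60184412e-03, -5.82725644e+01,  2.93060732e+01,  6.99739739e+00,
        6.95276249e-03, -1.65095321e-04]), 'tool_pos': array([0.24568423, 0.628151  , 0.22561426]), 'orientation': array([ 1.79902843e+02, -7.07822907e-03, -2.13666731e+01]), 'force': array([-0.43952077, -0.06122098, -0.19543914]), 'moment': array([-0.01073698,  0.02483506,  0.03489085]), 'gripper_force': 0.0, 'opening': 0.08756981211389347}
scene [[495.965053     0.         281.5595658 ]
 [  0.         495.965053   212.84680113]
 [  0.           0.           1.        ]] [-0.00670749  0.          0.          0.          0.        ] [-0.10275394 -0.61154617  1.24510549] [-138.7663884     1.11360048  -40.35286283]
top [[430.6062955    0.         277.27665309]
 [  0.         430.6062955  203.37695473]
 [  0.           0.           1.        ]] [-0.08268921  0.          0.          0.          0.        ] [0.31891262 0.16217158 1.29296913] [-169.1092202    -0.55897223  -90.90350997]
```

View pics/scene0.png

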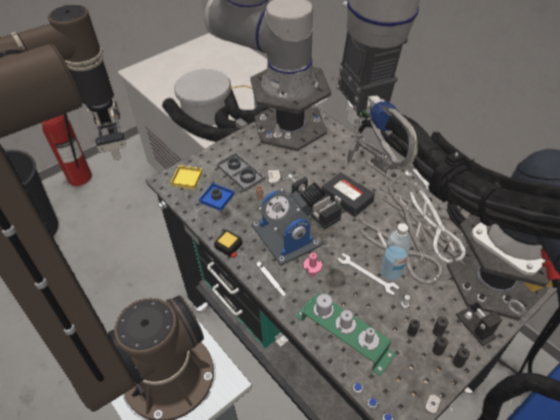

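View pics/top0.png

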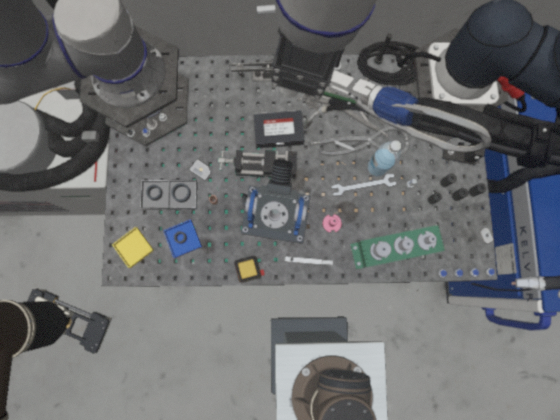

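Scene: blue tray with a collar at top (183,238), positioner at (275,212), rack at (400,246) with mandrels at (375,250), (404,245), (428,240), pink decoy at (332,223). Next I'll take crops and first measurements.

```bash
cat > h.py <<'E'
import numpy as np,cv2
from scipy.spatial.transform import Rotation as R
def rot(a): return R.from_euler('xyz',a,degrees=True).as_matrix()
class Cam:
    def __init__(s,d):
        s.f=np.array(d["frame"]);s.K=np.array(d["camera_matrix"]);s.d=np.array(d["dist"],float);s.o=np.array(d["origin"]);a=np.array(d["attitude"]);s.R=rot(a) if a.shape==(3,) else a
    def rays(s,px):
        u=cv2.undistortPoints(np.array(px,float).reshape(-1,1,2),s.K,s.d).reshape(-1,2)
        v=np.c_[u,np.ones(len(u))]@s.R.T
        return v/np.linalg.norm(v,axis=1)[:,None]
    def plane(s,px,z):
        v=s.rays(px);return s.o+v*((z-s.o[2])/v[:,2])[:,None]
    def proj(s,P):
        P=np.array(P,float).reshape(-1,3);r=cv2.Rodrigues(s.R.T)[0]
        return cv2.projectPoints(P,r,-s.R.T@s.o,s.K,s.d)[0].reshape(-1,2)
def load(n): return Cam(np.load(f"pics/{n}.npz"))
def tri(c1,p1,c2,p2):
    a=c1.rays([p1])[0];b=c2.rays([p2])[0]
    t=np.linalg.lstsq(np.c_[a,-b],c2.o-c1.o,rcond=None)[0]
    x,y=c1.o+t[0]*a,c2.o+t[1]*b
    return (x+y)/2,np.linalg.norm(x-y)
E
python3 - <<'E'
from h import *
from plant import snapshot
T=load("top0");S=load("scene0")
print("tray",T.plane([[183,238]],.003),"rack ends",T.plane([[357,256],[442,237]],.052),"mand tops",T.plane([[376,249],[404,244],[428,239]],.10))
# same through scene camera
print(S.plane([[216,196]],.003), S.plane([[323,300],[347,318],[369,335]],.106))
print("posit", T.plane([[275,212]],.15))
s=snapshot("wrist");np.savez("pics/w0.npz",**s)
z=lambda f,x,y,w,h,k:cv2.resize(f[y:y+h,x:x+w,::-1],None,fx=k,fy=k,interpolation=cv2.INTER_CUBIC)
A=np.vstack([np.hstack([z(T.f,105,170,100,75,4),z(T.f,225,170,100,75,4)]),np.hstack([z(S.f,290,280,100,75,4),z(S.f,240,180,100,75,4)])])
cv2.imwrite("pics/m1.png",A)
E
```

```text
tray [[0.46467236 0.4312328  0.003     ]] rack ends [[ 0.39973326 -0.08119175  0.052     ]
 [ 0.45009093 -0.33636727  0.052     ]] mand tops [[ 0.41500976 -0.12605466  0.1       ]
 [ 0.42744392 -0.20622067  0.1       ]
 [ 0.44015981 -0.27606396  0.1       ]]
[[0.46417579 0.44193614 0.003     ]] [[ 0.41091195 -0.14194866  0.106     ]
 [ 0.42062477 -0.22109454  0.106     ]
 [ 0.42805679 -0.29084986  0.106     ]]
posit [[0.51507314 0.15405702 0.15      ]]
```

View pics/m1.png

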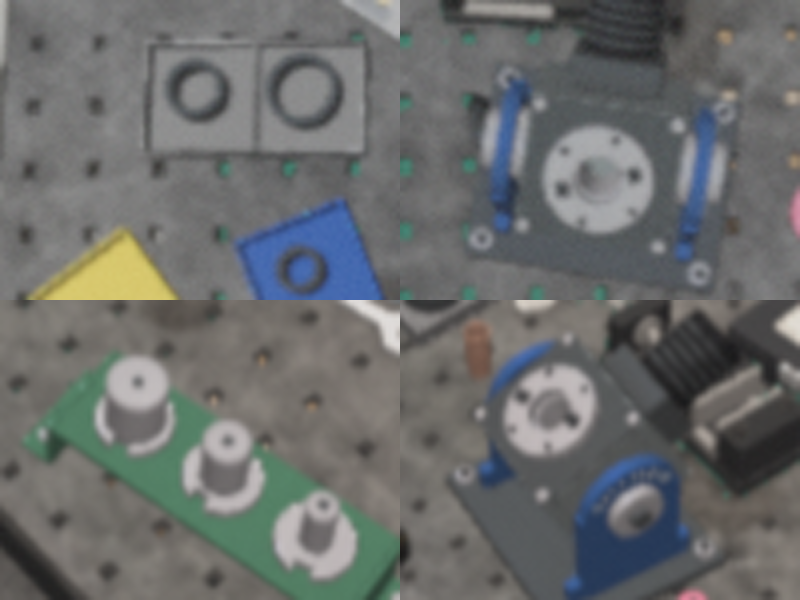

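Crops: the stock tray holds the medium and large collars and the blue tray the smallest (≈12.5 px ≈ 37 mm), so I need the small mandrel. It is the thin-pilot one at the rack's -y end, scene pixel (370.5, 331). The spindle face is at scene (277.5, 207) and top (274.5, 215), with the dogs at top (265.5, 217.5) and (283.5, 214).

```bash
python3 - <<'E'
from h import *
from plant import get_obs
W=load("w0");o=get_obs();T=load("top0");S=load("scene0")
Rt=rot(o["orientation"]);print("cam in tool",Rt.T@(W.o-o["tool_pos"]));print(Rt.T@W.R, W.K[0,0],W.d)
print("tool axes",Rt)
print("face",tri(T,(274.5,215),S,(277.5,207)))
print("small top",S.plane([[370.5,331.25]],.106))
print(T.proj(S.plane([[370.5,331.25]],.106)))
E
```

```text
cam in tool [ 0.08079687  0.00058118 -0.15806497]
[[-5.06849649e-05 -9.55064735e-01 -2.96397282e-01]
 [ 9.99999974e-01 -1.14850969e-04  1.99074519e-04]
 [-2.24170568e-04 -2.96397264e-01  9.55064716e-01]] 353.87266650908515 [-0.03204345  0.          0.          0.          0.        ]
tool axes [[ 9.31282286e-01 -3.64298214e-01 -3.38300629e-04]
 [-3.64298357e-01 -9.31281581e-01 -1.15067675e-03]
 [ 1.04136343e-04  1.19484724e-03 -9.99999281e-01]]
face (array([0.50585621, 0.15566332, 0.15515088]), np.float64(0.00046104529080080785))
small top [[ 0.4384902  -0.28622465  0.106     ]]
[[432.32399702 239.2896498 ]]
```

```bash
cat >> h.py <<'E'
def tilt(lean,yaw=0,spin=0):
    """tool axes (deg): z anti-parallel to spindle axis leaning 'lean' toward direction -x turned by yaw; spin about tool z"""
    return (R.from_euler('z',yaw,degrees=True)*R.from_euler('y',-lean,degrees=True)*R.from_euler('x',180,degrees=True)*R.from_euler('z',spin,degrees=True)).as_matrix()
def row(p,Rt,o=None):
    if o is None:
        from plant import get_obs; o=get_obs()
    R0=rot(o["orientation"]);d=R0.T@(np.array(p)-o["tool_pos"])*100
    return np.round(np.r_[d,R.from_matrix(R0.T@Rt).as_rotvec(degrees=True)],2).tolist()
E
python3 - <<'E'
from h import *
M=tilt(35);print(M)
f=np.array([.506,.155,.155]);p=f-.12*M[:,2]
print(p,row(p,M),row([.3,.5,.29],tilt(15)))
E
```

```text
[[ 8.19152044e-01 -7.02428547e-17  5.73576436e-01]
 [ 0.00000000e+00 -1.00000000e+00 -1.22464680e-16]
 [ 5.73576436e-01  1.00317193e-16 -8.19152044e-01]]
[0.43717083 0.155      0.25329825] [35.07, 37.11, -2.7, 6.59, 34.6, -20.67] [9.73, 9.98, -6.4, 2.86, 14.83, -21.23]
```

Request:
play_rows:
  commands:
    - [[9.7,10,-6.4,2.9,14.8,-21.2,1],[9.7,10,-6.4,2.9,14.8,-21.2,1],[9.7,10,-6.4,2.9,14.8,-21.2,1],[35,37,-2.7,6.6,34.6,-20.7,1],[35,37,-2.7,6.6,34.6,-20.7,1],[35,37,-2.7,6.6,34.6,-20.7,1],[35,37,-2.7,6.6,34.6,-20.7,1],[35,37,-2.7,6.6,34.6,-20.7,1],[35,37,-2.7,6.6,34.6,-20.7,0.5],[35,37,-2.7,6.6,34.6,-20.7,0.5],[35,37,-2.7,6.6,34.6,-20.7,0.5],[35,37,-2.7,6.6,34.6,-20.7,0.5],[35,37,-2.7,6.6,34.6,-20.7,0.5],[35,37,-2.7,6.6,34.6,-20.7,0.5],[35,37,-2.7,6.6,34.6,-20.7,0.5],[35,37,-2.7,6.6,34.6,-20.7,0.5],[35,37,-2.7,6.6,34.6,-20.7,0.5],[35,37,-2.7,6.6,34.6,-20.7,0.5]]

```text
clock: 1.65
tool_pos: [0.4419, 0.1618, 0.2677]
orientation: [179.7, -33.9, 0.1]
force: [-0.5, 0.1, -1.0]
opening: 0.0439
gripper_force: 0.0
```

```bash
python3 - <<'E'
from h import *
from plant import *
o=get_obs();print(o["clock"],o["tool_pos"],o["orientation"],o["joint_pos"])
s=snapshot("wrist");np.savez("pics/w1.npz",**s);f=s["frame"][:,:,::-1]
cv2.imwrite("pics/w1.png",f)
g=cv2.cvtColor(s["frame"],cv2.COLOR_RGB2GRAY)
W=Cam(s);print(W.proj([[.506,.155,.155]]))
E
```

```text
1.65 [0.44191064 0.1617885  0.26770797] [ 1.79744065e+02 -3.39079987e+01  1.19507822e-01] [ 63.51820491 -19.16184898 -58.21949657  45.64999357 -44.45452682
  -5.15580744]
[[289.89699815 210.25823161]]
```

View pics/w1.png

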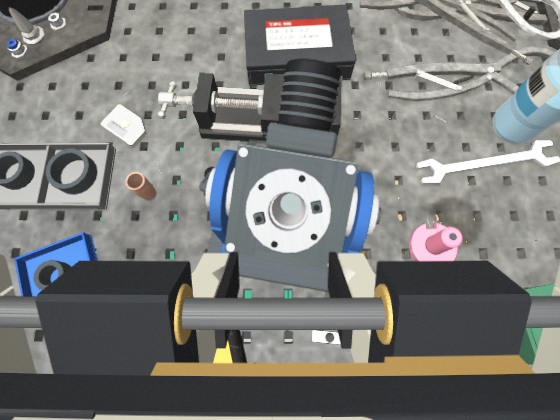

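Wrist view: the spindle disc is centred near (289,210) with radius ≈43 px, and the dark dogs are at (259,217) and (317,207). The arm stopped short because joint 3 is at its limit, so I'll fit a kinematic model and measure the disc.

```bash
cat > circ.py <<'E'
from h import *
def disc(c,seed,rmin=20,thr=None,half=70):
    """bright disc contour -> ellipse; pose of the 74 mm circle in closed form"""
    f=cv2.cvtColor(c.f,cv2.COLOR_RGB2HSV).astype(int);x0,y0=[int(v) for v in seed]
    m=((f[:,:,2]>(thr or 150))&(f[:,:,1]<45)).astype(np.uint8)
    w=np.zeros_like(m);w[y0-half:y0+half,x0-half:x0+half]=1;m*=w
    cs,_=cv2.findContours(m,cv2.RETR_EXTERNAL,cv2.CHAIN_APPROX_NONE)
    k=max(cs,key=cv2.contourArea);return cv2.convexHull(k).reshape(-1,2).astype(float),m,k
def circle_pose(c,pts,r=.037):
    und=cv2.undistortPoints(pts.reshape(-1,1,2),c.K,c.d).reshape(-1,2)
    (cx,cy),(a,b),t=cv2.fitEllipse((und*1000).astype(np.float32));cx/=1000;cy/=1000;a/=2000;b/=2000;t=np.radians(t)
    Rm=np.array([[np.cos(t),-np.sin(t)],[np.sin(t),np.cos(t)]]);A=Rm@np.diag([a**-2,b**-2])@Rm.T;c0=np.array([cx,cy])
    Q=np.block([[A,-(A@c0)[:,None]],[-(A@c0)[None],np.array([[c0@A@c0-1]])]])
    w,V=np.linalg.eigh(Q);l3,l2,l1=w[0],w[1],w[2];e3,e1=V[:,0],V[:,2]  # l1>=l2>0>l3
    out=[]
    for s1 in(1,-1):
        n=np.sqrt((l1-l2)/(l1-l3))*e1*s1+np.sqrt((l2-l3)/(l1-l3))*e3
        if n[2]>0:n=-n
        # centre is the pole direction Q^-1 n
        d=np.linalg.solve(Q,n);d/=d[2];
        z0=r*np.sqrt(-l1*l3)/l2 if False else None
        # distance: scale so that the circle on the plane has radius r
        u=np.c_[und,np.ones(len(und))];k=(n@d)/(u@n);P=u*k[:,None];z=r/np.linalg.norm(P-d,axis=1).mean()
        out.append((c.o+c.R@(d*z),c.R@n))
    return out,(a*c.K[0,0],b*c.K[0,0])
E
python3 - <<'E'
from circ import *
from plant import get_obs
for n,s in(("w1",(289,210)),("top0",(274,215)),("scene0",(277,207))):
    c=load(n)
    for thr in ((150,165) if n=="w1" else (150,)):
        p,m,k=disc(c,s,thr=thr,half=60 if n=="w1" else 22);o,ab=circle_pose(c,p);print(n,thr,len(k),ab)
        for C,N in o: print("  C",C.round(4),"N",N.round(3),"lean",np.degrees(np.arccos(N[2])).round(1),"az",np.degrees(np.arctan2(-N[1],-N[0])).round(1))
        if n=="w1": cv2.imwrite("pics/mask.png",m*255)
# kinematics fit
from scipy.optimize import least_squares
D=[([85.147,20.546,.682,0,-70.136,-16.507],[.246,.629,.227],rot([180,0,-21.37])),
   ([63.518,-19.162,-58.219,45.65,-44.455,-5.156],get_obs()["tool_pos"],rot(get_obs()["orientation"]))]
E_=lambda a,x:R.from_euler(a,x,degrees=True).as_matrix()
def fk(q,x,s4,s6,off):
    d,h,r0,a2,e,a3,L=x
    A=E_('z',q[0]);p=A@[r0,d,h];B=A@E_('y',q[1]);p=p+B@[0,0,a2];C=B@E_('y',-q[2]);p=p+C@[a3,0,e]
    F=C@E_('x',s4*q[3])@E_('y',-q[4]);p=p+F@[L,0,0];T=F@E_('x',s6*q[5])
    return p,T@E_('y',90)@E_('z',off)
for s4 in(1,-1):
  for s6 in(1,-1):
    off=R.from_matrix(fk(D[0][0],[0]*7,s4,s6,0)[1].T@D[0][2]).as_rotvec(degrees=True)
    print(s4,s6,off.round(1),R.from_matrix(fk(D[1][0],[0]*7,s4,s6,off[2])[1].T@D[1][2]).magnitude()*57.3)
    x0=np.array([-.19,.4,0,.4,0,.4,.28])
    f=lambda x:np.r_[np.concatenate([(fk(q,x,s4,s6,off[2])[0]-p)*1000 for q,p,_ in D]),(x-x0)*[1,1,2,1,2,1,1]]
    s=least_squares(f,x0);print(s.x.round(3),f(s.x)[:6].round(1))
E
```

```text
w1 150 240 (np.float64(42.31244663313048), np.float64(42.93855977968191))
  C [0.5076 0.1565 0.1515] N [-0.136 -0.061  0.989] lean 8.5 az 24.2
  C [0.5063 0.1572 0.1511] N [-0.422  0.093  0.902] lean 25.6 az -12.4
w1 165 239 (np.float64(42.192560496073476), np.float64(42.8117512677704))
  C [0.5079 0.1566 0.1506] N [-0.133 -0.054  0.99 ] lean 8.3 az 22.1
  C [0.5066 0.1572 0.1502] N [-0.425  0.086  0.901] lean 25.7 az -11.4
top0 150 86 (np.float64(12.528951451777427), np.float64(13.209147566503493))
  C [0.516  0.1567 0.1022] N [-0.442  0.133  0.887] lean 27.5 az -16.7
  C [0.5166 0.1565 0.1023] N [ 0.131 -0.124  0.984] lean 10.4 az 136.7
scene0 150 101 (np.float64(9.669454010284326), np.float64(11.9537408378472))
  C [0.5338 0.1931 0.1016] N [-0.268 -0.918  0.291] lean 73.1 az 73.8
  C [0.5337 0.1938 0.102 ] N [-0.403  0.071  0.913] lean 24.1 az -10.0
1 1 [ -0.   0. -57.] 108.42775705299505
[-0.192 -0.11   0.769  0.281 -0.253 -0.143 -0.262] [ 0. -0.  0. -0.  0. -0.]
1 -1 [ -0.   0. -90.] 91.31702669689402
[-0.192 -0.11   0.769  0.281 -0.253 -0.143 -0.262] [ 0. -0.  0. -0.  0. -0.]
-1 1 [ -0.   0. -57.] 22.71996798604987
[-0.192  0.201  0.434  0.468 -0.125  0.097  0.263] [-0. -0.  0.  0. -0. -0.]
-1 -1 [ -0.   0. -90.] 0.017150186547991893
[-0.192  0.201  0.434  0.468 -0.125  0.097  0.263] [-0. -0.  0.  0. -0. -0.]
```

```bash
python3 - <<'E'
from h import *
print(row([.509,.157,.27],tilt(0)))
E
```

```text
[5.7, 0.48, 3.55, 0.21, -33.91, 0.05]
```

Request:
play_rows:
  commands:
    - [[5.7,0.5,3.6,0.2,-33.9,0,0.5],[5.7,0.5,3.6,0.2,-33.9,0,0.5],[5.7,0.5,3.6,0.2,-33.9,0,0.5],[5.7,0.5,3.6,0.2,-33.9,0,0.5],[5.7,0.5,3.6,0.2,-33.9,0,0.5],[5.7,0.5,3.6,0.2,-33.9,0,0.5],[5.7,0.5,3.6,0.2,-33.9,0,0.5],[5.7,0.5,3.6,0.2,-33.9,0,0.5],[5.7,0.5,3.6,0.2,-33.9,0,0.5]]

```text
clock: 2.45
tool_pos: [0.5095, 0.1558, 0.2686]
orientation: [179.9, 0.0, -0.1]
force: [-0.5, 0.0, 0.8]
opening: 0.0436
gripper_force: 0.0
```

```bash
python3 - <<'E'
from circ import *
from plant import *
o=get_obs();print(o["clock"],o["tool_pos"],o["orientation"],o["joint_pos"])
s=snapshot("wrist");np.savez("pics/w2.npz",**s);c=Cam(s);px=c.proj([[.5065,.157,.151]])[0];print(px)
for thr in(135,150,165):
    p,m,k=disc(c,px,thr=thr,half=60);r,ab=circle_pose(c,p);print(thr,len(k),ab)
    for C,N in r: print("  C",C.round(4),"N",N.round(3),"lean",np.degrees(np.arccos(N[2])).round(1),"az",np.degrees(np.arctan2(-N[1],-N[0])).round(1))
x,y=px.astype(int);z=lambda f,x,y,a:cv2.resize(f[y-a:y+a,x-a:x+a,::-1],(400,400),interpolation=cv2.INTER_CUBIC)
d=load("w1");cv2.imwrite("pics/m2.png",np.hstack([z(d.f,289,210,60),z(c.f,x,y,60)]));print(x,y)
E
```

```text
2.45 [0.50950541 0.15577658 0.26860779] [ 1.79906772e+02  2.09844831e-02 -7.16961379e-02] [ 3.81461641e+01  5.63105523e+00 -1.33842226e+01  6.37139741e-02
 -7.10588959e+01  5.17614366e+01]
[280.66693995 206.60681028]
135 546 (np.float64(59.37973192645907), np.float64(62.94228192841268))
  C [0.5173 0.1575 0.2302] N [0.072 0.189 0.979] lean 11.7 az -110.8
  C [0.5204 0.155  0.229 ] N [ 0.571 -0.198  0.797] lean 37.2 az 160.9
150 605 (np.float64(58.306742225337764), np.float64(63.82229288154254))
  C [0.5205 0.155  0.2312] N [ 0.553 -0.317  0.771] lean 39.6 az 150.1
  C [0.5176 0.1588 0.2324] N [0.075 0.303 0.95 ] lean 18.2 az -103.8
165 462 (np.float64(47.702371304797495), np.float64(63.549307247264686))
  C [0.5206 0.152  0.2307] N [ 0.42  -0.63   0.653] lean 49.2 az 123.7
  C [0.519  0.1582 0.2313] N [0.091 0.631 0.77 ] lean 39.6 az -98.2
280 206
```

View pics/m2.png

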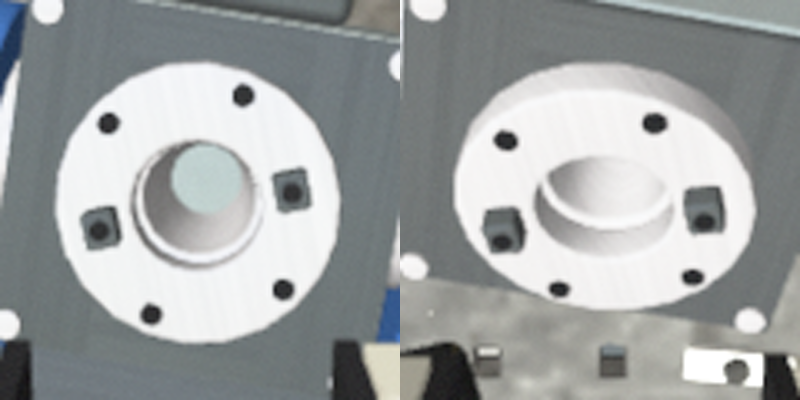

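Crops: the four bolt holes of the face and the two holed dark dogs are clear in both wrist views. I'll triangulate their subpixel centroids.

```bash
cat > spin.py <<'E'
from circ import *
W1=load("w1");W2=load("w2")
def cen(c,p,org,h,q):
    g=cv2.cvtColor(c.f,cv2.COLOR_RGB2GRAY).astype(float);x,y=np.array(p)/3.3333+org;xi,yi=int(round(x)),int(round(y))
    w=g[yi-h:yi+h+1,xi-h:xi+h+1];t=np.clip(q-w,0,None);Y,X=np.mgrid[yi-h:yi+h+1,xi-h:xi+h+1]
    return np.array([(t*X).sum(),(t*Y).sum()])/t.sum()
H1=[(109,123),(243,95),(284,289),(151,315)];H2=[(106,141),(255,124),(293,277),(160,289)]
G1=[(99,231),(292,192)];G2=[(103,241),(305,222)]
o1,o2=np.array([229,150]),np.array([220,146])
P=[];
for a,b in zip(H1,H2):
    x,e=tri(W1,cen(W1,a,o1,4,170),W2,cen(W2,b,o2,4,170));P.append(x);print("hole",x.round(4),"gap mm",round(e*1e3,2))
P=np.array(P);C=P.mean(0);N=np.linalg.svd(P-C)[2][2];N*=np.sign(N[2])
print("C",C.round(4),"N",N.round(4),"oop",((P-C)@N*1e3).round(2),"rad",(np.linalg.norm(P-C,axis=1)*1e3).round(2),"lean",np.degrees(np.arccos(N[2])),"az",np.degrees(np.arctan2(-N[1],-N[0])))
D=[]
for a,b in zip(G1,G2):
    x,e=tri(W1,cen(W1,a,o1,2,70),W2,cen(W2,b,o2,2,70));D.append(x);print("dog",x.round(4),round(e*1e3,2),"height",(x-C)@N*1e3,"r",np.linalg.norm(np.cross(x-C,N))*1e3)
D=np.array(D);d=D[0]-D[1];yl=np.cross([0,0,1],N);yl/=np.linalg.norm(yl);
if yl[1]<0:yl=-yl
xl=np.cross(yl,N)
print("dog mid",(D.mean(0)-C)@np.c_[xl,yl,N]*1e3,"dog angle from level y",np.degrees(np.arctan2(d@xl,d@yl)), "dir",d/np.linalg.norm(d))
E
python3 spin.py
```

```text
hole [0.525  0.1795 0.1618] gap mm 0.03
hole [0.5303 0.1454 0.1674] gap mm 0.02
hole [0.4852 0.1345 0.1461] gap mm 0.37
hole [0.4798 0.1688 0.14  ] gap mm 0.08
C [0.5051 0.157  0.1538] N [-0.4459  0.0825  0.8913] oop [ 0.11 -0.11  0.11 -0.11] rad [31.03 30.94 31.06 31.09] lean 26.963392834584596 az -10.482749533373479
dog [0.4982 0.1815 0.1556] 0.05 height 6.747160617712415 r 24.59619462548342
dog [0.5058 0.1331 0.1638] 0.3 height 6.645165680755452 r 25.081121610695792
dog mid [-0.08405626 -0.29374097  6.69616315] dog angle from level y -21.507628974022637 dir [-0.15296203  0.97446064 -0.16440521]
```

```bash
python3 - <<'E'
from h import *
print(row([.432,-.286,.2],tilt(0)))
T=load("top0");print(T.plane([[388,160]],.2))
E
```

```text
[-7.67, 44.16, 6.96, 0.06, -0.02, -0.02]
[[ 0.64242133 -0.14819566  0.2       ]]
```

Request:
play_rows:
  commands:
    - [[-4,15,0,0,0,0,0.55],[-4,15,0,0,0,0,0.55],[-4,15,0,0,0,0,0.55],[-7.7,44.2,7,0,0,0,0.55],[-7.7,44.2,7,0,0,0,0.55],[-7.7,44.2,7,0,0,0,0.55],[-7.7,44.2,7,0,0,0,0.55],[-7.7,44.2,7,0,0,0,0.55],[-7.7,44.2,7,0,0,0,0.55],[-7.7,44.2,7,0,0,0,0.55],[-7.7,44.2,7,0,0,0,0.55],[-7.7,44.2,7,0,0,0,0.55],[-7.7,44.2,7,0,0,0,0.55],[-7.7,44.2,7,0,0,0,0.55],[-7.7,44.2,7,0,0,0,0.55],[-7.7,44.2,7,0,0,0,0.55]]

```text
clock: 3.83
tool_pos: [0.4325, -0.2848, 0.2006]
orientation: [180.0, -0.1, 0.1]
force: [0.6, -0.7, -0.2]
opening: 0.0485
gripper_force: 0.0
```

```bash
python3 - <<'E'
from h import *
from plant import *
o=get_obs();print(o["clock"],o["tool_pos"],o["orientation"],o["joint_pos"])
s=snapshot("wrist");np.savez("pics/w3.npz",**s);c=Cam(s);px=c.proj([[.436,-.286,.07]])[0];print(px)
x,y=px.astype(int);a=75;x0,y0=x-a,max(0,y-a);print(x0,y0)
cv2.imwrite("pics/m3.png",cv2.resize(c.f[y0:y0+2*a,x0:x0+2*a,::-1],(600,600*min(2*a,420-y0)//(2*a)),interpolation=cv2.INTER_CUBIC))
E
```

```text
3.8333 [ 0.43253791 -0.28484611  0.20057437] [ 1.79990997e+02 -1.17958131e-01  7.79982043e-02] [-1.16422012e+01  6.77571959e+00 -2.12083034e+01 -1.71696713e-02
 -6.18986504e+01  1.01728262e+02]
[283.74736045 195.17367446]
208 120
```

View pics/m3.png

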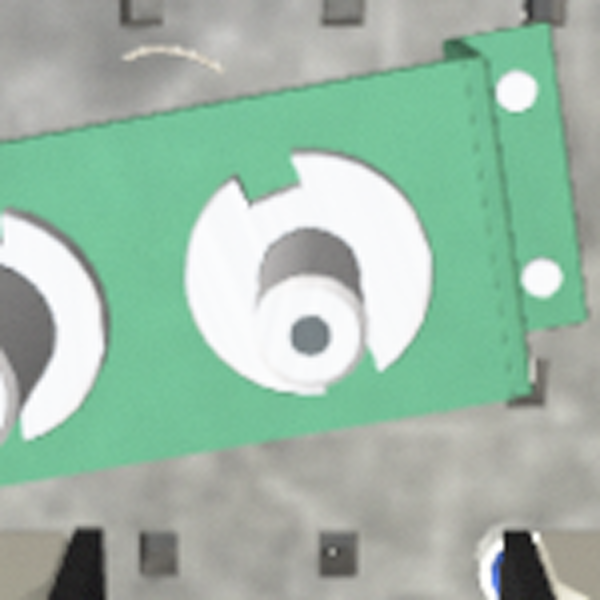

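Crop (scale 4, offset (208,120)): the small mandrel's flange is centred near (310,272) and its pilot top near (311,334). Its slots have outer corners at (240,180)/(293,155) and (325,392)/(380,370). I'll cast these to their planes.

```bash
cat > mand.py <<'E'
from h import *
W=load("w3");S=load("scene0");px=lambda p:np.array(p,float)/4+[208,120]-.375
c=W.plane(px([(240,180),(293,155),(325,392),(380,370)]),.061)
m=(c[0]+c[1])/2,(c[2]+c[3])/2
v=m[0]-m[1];print("slot mids",m,"sep",np.linalg.norm(v),"widths",np.linalg.norm(c[0]-c[1]),np.linalg.norm(c[2]-c[3]),"ang from x",np.degrees(np.arctan2(v[1],v[0])),"mid",(m[0]+m[1])/2)
t=W.plane(px([(311,334)]),.106)[0];print("pilot top",t)
# inner corners
i=W.plane(px([(250,207),(300,184)]),.061);print("inner edge ang",np.degrees(np.arctan2(*(i[1]-i[0])[[1,0]]))+90)
# flange rim circle
hsv=cv2.cvtColor(W.f,cv2.COLOR_RGB2HSV).astype(int);k=((hsv[...,2]>200)&(hsv[...,1]<40)).astype(np.uint8)
w=np.zeros_like(k);w[154:221,252:320]=1;k*=w
q=max(cv2.findContours(k,0,1)[0],key=cv2.contourArea).reshape(-1,2);P=W.plane(q,.061)[:,:2]
x=np.array([t[0],t[1]])
for _ in range(20):
    r=np.linalg.norm(P-x,axis=1);g=P[(r>.0255)&(r<.0285)]
    A=np.c_[2*g,np.ones(len(g))];s=np.linalg.lstsq(A,(g**2).sum(1),rcond=None)[0];x=s[:2]
print("rim centre",x,"R",np.sqrt(s[2]+x@x),len(g))
# scene-camera cross check of the pilot top
print("tri",tri(W,px([(311,334)])[0],S,(370.5,331.25)))
E
python3 mand.py
```

```text
slot mids (array([ 0.46306773, -0.27790924,  0.061     ]), array([ 0.41558011, -0.29666721,  0.061     ])) sep 0.05105815736263185 widths 0.012448443894461817 0.013160918737437084 ang from x 21.554396807727755 mid [ 0.43932392 -0.28728822  0.061     ]
pilot top [ 0.43944919 -0.28714828  0.106     ]
inner edge ang 24.970022273041067
rim centre [ 0.43925594 -0.28672978] R 0.026309991594577115 143
tri (array([ 0.43901332, -0.28659597,  0.10528978]), np.float64(0.0011995521987841124))
```

```bash
cat > kin.py <<'E'
from h import *
from scipy.optimize import least_squares
E_=lambda a,x:R.from_euler(a,x,degrees=True).as_matrix()
def fk(q,x):
    d,h,r0,a2,e,a3,L=x
    A=E_('z',q[0]);p=A@[r0,d,h];B=A@E_('y',q[1]);p=p+B@[0,0,a2];C=B@E_('y',-q[2]);p=p+C@[a3,0,e]
    F=C@E_('x',-q[3])@E_('y',-q[4]);p=p+F@[L,0,0]
    return p,F@E_('x',-q[5])@E_('y',90)@E_('z',-90)
D=[([85.147,20.546,.682,0,-70.136,-16.507],[.246,.629,.227]),
([63.5182,-19.1618,-58.2195,45.65,-44.4545,-5.1558],[.44191,.16179,.26771]),
([38.1462,5.63106,-13.3842,.0637,-71.0589,51.7614],[.509505,.155777,.268608]),
([-11.6422,6.77572,-21.2083,-.01717,-61.89865,101.7283],[.432538,-.284846,.200574])]
x0=np.array([-.19,.2,.1,.4,0,.4,.28])
f=lambda x:np.r_[np.concatenate([(fk(q,x)[0]-p)*1000 for q,p in D]),(x-x0)*.3]
s=least_squares(f,x0);X=s.x
lo=np.array([-176.03,-82.01,-58.28,-173.87,-174.79,-173.66]);hi=np.array([176.03,121.73,71.71,95.51,-.11,173.66])
def ik(p,Rt,q0):
    g=lambda q:np.r_[(fk(q,X)[0]-p)*1000,R.from_matrix(fk(q,X)[1].T@Rt).as_rotvec()*300]
    r=least_squares(g,np.clip(q0,lo+.1,hi-.1),bounds=(lo,hi));return r.x,np.abs(r.fun).max()
C=np.array([.5051,.1570,.1538]);N=np.array([-.4459,.0825,.8913]);N/=np.linalg.norm(N);LEAN,AZ=26.96,-10.48
def seat(h,spin): return C+N*h,tilt(LEAN,AZ,spin)
E
python3 - <<'E'
from kin import *
print("model",X.round(4),"res mm",f(X)[:12].round(1))
print(tilt(LEAN,AZ)[:,2],N)
q2=np.array(D[2][0])
for th in(-135,-90,-60,-45,-20,0,20,45,60):
    for k in(90.5,-89.5):
        ph=k-th
        if abs(ph)>140: continue
        r=[]
        qr,_=ik(np.array([.4393,-.287,.068]),E_('z',th)@tilt(0),np.array(D[3][0])+[0,0,0,0,0,th])
        out=[qr[5].round(0)]
        for h in(.016,.08):
            q,e=ik(*seat(h,ph),np.array([45,-5,-40,20,-60,50+ph]));out+=[q.round(0).tolist(),e.round(1)]
        print(th,ph,*out)
E
```

```text
model [-0.1886  0.1788  0.3695  0.4754 -0.0754  0.1235  0.2887] res mm [ -5.  -20.3  -4.5   4.7 -12.5 -15.8   6.7   9.4 -16.8  19.   -0.7  37.1]
[ 0.44580547 -0.08246421 -0.89132325] [-0.44588913  0.08249799  0.89127828]
-135 45.5 120.0 [50.0, 5.0, -58.0, 50.0, -25.0, -62.0] 71.0 [57.0, -5.0, -58.0, 45.0, -34.0, -60.0] 22.7
-90 0.5 165.0 [50.0, 5.0, -58.0, 50.0, -25.0, -17.0] 71.0 [57.0, -5.0, -58.0, 45.0, -34.0, -15.0] 22.7
-60 -29.5 174.0 [50.0, 5.0, -58.0, 50.0, -25.0, 13.0] 71.0 [57.0, -5.0, -58.0, 45.0, -34.0, 15.0] 22.7
-45 135.5 174.0 [46.0, 19.0, -58.0, 83.0, -17.0, 174.0] 66.4 [52.0, 13.0, -58.0, 75.0, -24.0, 174.0] 75.2
-45 -44.5 174.0 [50.0, 5.0, -58.0, 50.0, -25.0, 28.0] 71.0 [57.0, -5.0, -58.0, 45.0, -34.0, 30.0] 22.7
-20 110.5 174.0 [48.0, 26.0, -58.0, 96.0, -18.0, 174.0] 78.7 [49.0, 20.0, -58.0, 96.0, -18.0, 174.0] 97.9
-20 -69.5 174.0 [50.0, 5.0, -58.0, 50.0, -25.0, 53.0] 71.0 [57.0, -5.0, -58.0, 45.0, -34.0, 55.0] 22.7
0 90.5 174.0 [54.0, 35.0, -58.0, 96.0, -24.0, 174.0] 119.8 [55.0, 28.0, -58.0, 96.0, -24.0, 174.0] 128.1
0 -89.5 174.0 [50.0, 5.0, -58.0, 50.0, -25.0, 73.0] 71.0 [57.0, -5.0, -58.0, 45.0, -34.0, 75.0] 22.7
20 70.5 174.0 [50.0, 5.0, -58.0, 50.0, -25.0, -87.0] 71.0 [57.0, -5.0, -58.0, 45.0, -34.0, -85.0] 22.7
20 -109.5 174.0 [35.0, 17.0, -58.0, -30.0, -0.0, -174.0] 82.3 [36.0, 8.0, -58.0, -28.0, -4.0, -174.0] 103.1
45 45.5 174.0 [50.0, 5.0, -58.0, 50.0, -25.0, -62.0] 71.0 [57.0, -5.0, -58.0, 45.0, -34.0, -60.0] 22.7
45 -134.5 174.0 [36.0, 12.0, -58.0, -4.0, -5.0, -174.0] 102.4 [37.0, 3.0, -58.0, -4.0, -10.0, -174.0] 106.0
60 30.5 174.0 [50.0, 5.0, -58.0, 50.0, -25.0, -47.0] 71.0 [57.0, -5.0, -58.0, 45.0, -34.0, -45.0] 22.7
```

```bash
python3 - <<'E'
import re
s=open('kin.py').read()
s=s.replace("d,h,r0,a2,e,a3,L=x","d,h,r0,a2,e,a3,L,lz,ly=x").replace("p=p+F@[L,0,0]","p=p+F@[L,ly,lz]")
s=s.replace("x0=np.array([-.19,.2,.1,.4,0,.4,.28])","x0=np.array([-.1,.2,0,.4,0,.4,.28,0,-.1])")
open('kin.py','w').write(s)
from kin import *
print("model",X.round(4),"res mm",f(X)[:12].round(1))
E
```

```text
model [-0.0365  0.3984 -0.2199  0.6019 -0.0013  0.4707  0.5741  0.2139 -0.1553] res mm [-0.1 -0.1 -0.1 -0.  -0.   0.   0.1 -0.1  0.1  0.1  0.  -0. ]
```

```bash
cat > scan.py <<'E'
from kin import *
print("model",X.round(3),"res mm",np.abs(f(X)[:3*len(D)]).max().round(1))
for th in(-90,-60,-45,0,45,60,70):
    for k in(90.5,-89.5):
        ph=k-th
        if abs(ph)>140: continue
        best=[]
        qr=101.7+th
        for h in(.016,.08):
            c=[ik(*seat(h,ph),np.array(z)) for z in([45,-5,-40,20,-60,50+ph],[30,-5,-50,-20,-60,50+ph],[38,10,-30,0,-60,50+ph],[38,10,-30,0,-60,50-ph])]
            q,e=min(c,key=lambda t:t[1]);best+=[q.round(0).tolist(),e.round(1)]
        print(th,ph,qr,*best)
E
python3 scan.py
```

```text
model [-0.037  0.398 -0.22   0.602 -0.001  0.471  0.574  0.214 -0.155] res mm 0.1
-90 0.5 11.700000000000003 [37.0, 2.0, -53.0, 52.0, -25.0, -4.0] 0.0 [57.0, -8.0, -51.0, 38.0, -43.0, -5.0] 0.0
-60 -29.5 41.7 [37.0, 2.0, -53.0, 52.0, -25.0, 26.0] 0.0 [57.0, -8.0, -51.0, 38.0, -43.0, 25.0] 0.0
-45 135.5 56.7 [37.0, 2.0, -53.0, 52.0, -25.0, -139.0] 0.0 [57.0, -8.0, -51.0, 38.0, -43.0, -140.0] 0.0
-45 -44.5 56.7 [37.0, 2.0, -53.0, 52.0, -25.0, 41.0] 0.0 [57.0, -8.0, -51.0, 38.0, -43.0, 40.0] 0.0
0 90.5 101.7 [37.0, 2.0, -53.0, 52.0, -25.0, -94.0] 0.0 [57.0, -8.0, -51.0, 38.0, -43.0, -95.0] 0.0
0 -89.5 101.7 [37.0, 2.0, -53.0, 52.0, -25.0, 86.0] 0.0 [57.0, -8.0, -51.0, 38.0, -43.0, 85.0] 0.0
45 45.5 146.7 [37.0, 2.0, -53.0, 52.0, -25.0, -49.0] 0.0 [57.0, -8.0, -51.0, 38.0, -43.0, -50.0] 0.0
45 -134.5 146.7 [37.0, 2.0, -53.0, 52.0, -25.0, 131.0] 0.0 [57.0, -8.0, -51.0, 38.0, -43.0, 130.0] 0.0
60 30.5 161.7 [37.0, 2.0, -53.0, 52.0, -25.0, -34.0] 0.0 [57.0, -8.0, -51.0, 38.0, -43.0, -35.0] 0.0
70 20.5 171.7 [37.0, 2.0, -53.0, 52.0, -25.0, -24.0] 0.0 [57.0, -8.0, -51.0, 38.0, -43.0, -25.0] 0.0
```

```bash
python3 - <<'E'
from kin import *
M=E_('z',-45)@tilt(0)
print(row([.4393,-.287,.15],M),row([.4393,-.287,.069],M))
E
```

```text
[0.66, 0.21, 5.05, -0.04, -0.1, 45.08] [0.64, 0.2, 13.15, -0.04, -0.1, 45.08]
```

Request:
play_rows:
  commands:
    - [[0.66,0.2,5,0,-0.1,45.1,0.55],[0.66,0.2,5,0,-0.1,45.1,0.55],[0.66,0.2,5,0,-0.1,45.1,0.55],[0.66,0.2,5,0,-0.1,45.1,0.55],[0.66,0.2,5,0,-0.1,45.1,0.55],[0.66,0.2,5,0,-0.1,45.1,0.55],[0.66,0.2,5,0,-0.1,45.1,0.55],[0.66,0.2,5,0,-0.1,45.1,0.55],[0.66,0.2,5,0,-0.1,45.1,0.55],[0.66,0.2,5,0,-0.1,45.1,0.55]]

```text
clock: 4.72
tool_pos: [0.439, -0.2877, 0.15]
orientation: [-180.0, 0.1, -45.0]
force: [0.2, 0.6, -0.0]
opening: 0.048
gripper_force: 0.0
```

```bash
python3 - <<'E'
from kin import *
from plant import get_obs
M=E_('z',-45)@tilt(0);o=get_obs()
print(o["joint_pos"],o["tool_pos"],o["force"],row([.4393,-.287,.069],M))
E
```

```text
[-1.18385941e+01  1.02553622e+01 -2.42537553e+01 -5.11784793e-02
 -5.55423926e+01  5.68586467e+01] [ 0.43900606 -0.28770561  0.14996022] [ 0.22031325  0.64497815 -0.04960021] [-0.02, -0.07, 8.1, -0.01, 0.07, -0.01]
```

Request:
play_rows:
  commands:
    - [[0,-0.05,3,0,0,0,0.55],[0,-0.05,6,0,0,0,0.55],[0,-0.05,7.5,0,0,0,0.55],[0,-0.05,8.1,0,0,0,0.55],[0,-0.05,8.1,0,0,0,0.55],[0,-0.05,8.1,0,0,0,0.55],[0,-0.05,8.1,0,0,0,0],[0,-0.05,8.1,0,0,0,0],[0,-0.05,8.1,0,0,0,0],[0,-0.05,8.1,0,0,0,0],[0,-0.05,8.1,0,0,0,0],[0,-0.05,8.1,0,0,0,0],[0,-0.05,8.1,0,0,0,0],[0,-0.05,8.1,0,0,0,0]]

```text
clock: 5.88
tool_pos: [0.4393, -0.2879, 0.0693]
orientation: [-180.0, 0.0, -45.2]
force: [-0.3, 1.2, 6.3]
opening: 0.0213
gripper_force: 30.0
```

```bash
python3 - <<'E'
from plant import get_obs
o=get_obs();print(o["joint_pos"],o["tool_pos"],o["orientation"],o["force"],o["opening"],o["gripper_force"])
E
```

```text
[-1.18424779e+01  1.58112238e+01 -2.96027431e+01 -4.89174029e-02
 -4.46178283e+01  5.67247441e+01] [ 0.43930482 -0.28785496  0.06930781] [-1.79988742e+02  4.54313417e-02 -4.51525586e+01] [-0.34953573  1.17897045  6.28941031] 0.021330808831873282 30.001049400307238
```

```bash
python3 - <<'E'
from kin import *
for h in (.14,.09):
    p,M=seat(h,-44);print(h,p,row(p,M))
print(row([.4393,-.2879,.22],tilt(0,0,45)),row([.43,-.05,.29],tilt(0,0,45)))
print(tilt(0,0,45)-E_('z',-45)@tilt(0))
E
```

```text
0.14 [0.44267552 0.16854972 0.27857896] [-32.14, -32.43, -20.9, -2.41, 29.1, -77.12]
0.09 [0.46496998 0.16442482 0.23401504] [-30.27, -33.72, -16.44, -2.41, 29.1, -77.12]
[-0.01, 0.0, -15.07, -0.01, 0.05, -0.15] [-17.54, -16.12, -22.05, -0.01, 0.05, -0.15]
[[ 0.00000000e+00  0.00000000e+00  8.65956056e-17]
 [ 0.00000000e+00  0.00000000e+00 -3.58690743e-17]
 [ 8.65956056e-17 -3.58690743e-17  0.00000000e+00]]
```

Request:
play_rows:
  commands:
    - [[0,0,-8,0,0,0,0],[0,0,-15,0,0,0,0],[0,0,-15,0,0,0,0],[0,0,-15,0,0,0,0],[0,0,-15,0,0,0,0],[-17.5,-16,-22,0,0,-35,0],[-17.5,-16,-22,0,0,-35,0],[-17.5,-16,-22,0,0,-35,0],[-17.5,-16,-22,0,0,-35,0],[-17.5,-16,-22,0,0,-35,0],[-17.5,-16,-22,0,0,-35,0],[-32,-32.5,-21,-2.4,29.1,-77,0],[-32,-32.5,-21,-2.4,29.1,-77,0],[-32,-32.5,-21,-2.4,29.1,-77,0],[-32,-32.5,-21,-2.4,29.1,-77,0],[-32,-32.5,-21,-2.4,29.1,-77,0],[-32,-32.5,-21,-2.4,29.1,-77,0],[-32,-32.5,-21,-2.4,29.1,-77,0],[-32,-32.5,-21,-2.4,29.1,-77,0],[-32,-32.5,-21,-2.4,29.1,-77,0]]

```text
clock: 7.55
tool_pos: [0.4425, 0.1673, 0.2772]
orientation: [160.5, -18.9, 36.9]
force: [0.6, -0.4, -1.8]
opening: 0.0211
gripper_force: 30.0
```

```bash
python3 - <<'E'
from kin import *
from plant import get_obs
o=get_obs();print(o["joint_pos"],o["tool_pos"],o["orientation"],o["force"],o["moment"],o["opening"])
for h in (.14,.09): print(row(*seat(h,-44)))
E
```

```text
[ 64.36913873 -14.07419125 -47.38080552  32.67890421 -54.0242889
  40.35351384] [0.44251757 0.16725502 0.27715921] [160.49471959 -18.88743361  36.92532231] [ 0.59168701 -0.38860558 -1.79288695] [ 0.11011141  1.8001674  -0.09931523] 0.0211279662269131
[0.13, -0.05, -0.13, 0.01, 0.1, 0.15]
[0.14, -0.05, 4.87, 0.01, 0.1, 0.15]
```

Request:
play_rows:
  commands:
    - [[0.13,-0.05,3,0,0.1,0.1,0],[0.13,-0.05,5,0,0.1,0.1,0],[0.13,-0.05,6.4,0,0.1,0.1,0],[0.13,-0.05,6.4,0,0.1,0.1,0],[0.13,-0.05,6.4,0,0.1,0.1,0],[0.13,-0.05,6.4,0,0.1,0.1,0]]

```text
clock: 8.05
tool_pos: [0.4737, 0.1638, 0.223]
orientation: [160.6, -19.2, 36.5]
force: [0.6, -0.4, -1.8]
opening: 0.0212
gripper_force: 30.0
```

```bash
python3 - <<'E'
from kin import *
from plant import *
o=get_obs();print(o["joint_pos"],o["tool_pos"],o["force"],o["moment"],row(*seat(.0173,-44)))
s=snapshot("wrist");np.savez("pics/w4.npz",**s);c=Cam(s)
px=c.proj(C+[[0,0,0],N*.0573]);print(px)
f=c.f[130:420,120:440,::-1];cv2.imwrite("pics/m4.png",cv2.resize(f,None,fx=2,fy=2,interpolation=cv2.INTER_CUBIC))
E
```

```text
[ 57.0099646   -8.44384564 -52.19781796  38.70151788 -42.0888069
  37.87538714] [0.47370583 0.16383435 0.22303889] [ 0.63987161 -0.41282757 -1.84982279] [0.30173828 1.74009327 0.1006102 ] [-0.27, -0.12, 5.9, 0.0, -0.05, -0.35]
[[280.65813408 223.00888376]
 [279.8904508  257.87423658]]
```

View pics/m4.png

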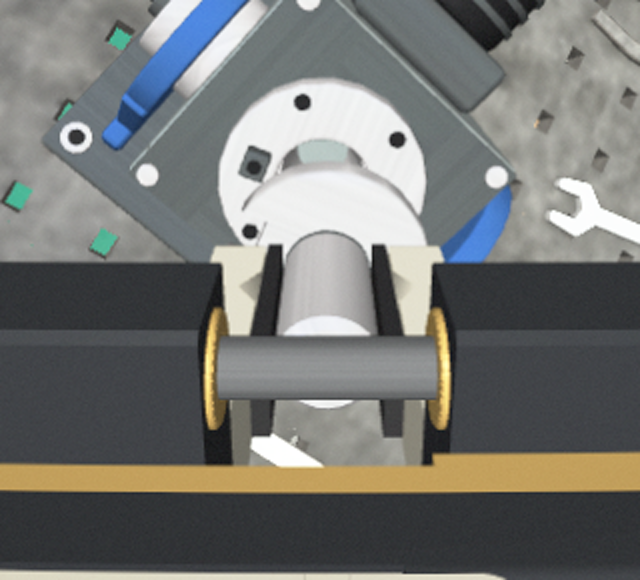

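Wrist view: the held flange is above the disc. A slot edge shows at crop (258,233), in line with the visible dog at (255,165). Lowering to about 3 mm above the dog tops.

Request:
play_rows:
  commands:
    - [[-0.27,-0.12,0,0,0,-0.3,0],[-0.27,-0.12,0.5,0,0,-0.3,0],[-0.27,-0.12,1.5,0,0,-0.3,0],[-0.27,-0.12,2.5,0,0,-0.3,0],[-0.27,-0.12,3.5,0,0,-0.3,0],[-0.27,-0.12,4.2,0,0,-0.3,0],[-0.27,-0.12,4.8,0,0,-0.3,0],[-0.27,-0.12,4.8,0,0,-0.3,0],[-0.27,-0.12,4.8,0,0,-0.3,0]]

```text
clock: 8.85
tool_pos: [0.4922, 0.1593, 0.1783]
orientation: [160.5, -19.1, 36.9]
force: [0.8, 0.9, -1.8]
opening: 0.0212
gripper_force: 30.0
```

```bash
cat > st.py <<'E'
from kin import *
from plant import *
o=get_obs();Rt=rot(o["orientation"])
print("t",o["clock"],"J",o["joint_pos"].round(1),"h",((o["tool_pos"]-C)@N*1e3).round(2),"F tool",(Rt.T@o["force"]).round(2),"M tool",(Rt.T@o["moment"]).round(2))
d=Rt.T@(o["tool_pos"]-C);print("lateral mm in tool",(d[:2]*1e3).round(2),"to home",row(*seat(.0173,-44)),"open",o["opening"].round(4))
E
python3 st.py
```

```text
t 8.85 J [ 50.7  -3.9 -56.7  47.5 -32.6  33.2] h 27.82 F tool [ 0.48 -0.95  1.9 ] M tool [ 1.21 -1.27  0.01]Traceback (most recent call last):
  File "st.py", line 5, in <module>
    d=Rt.T@(o["tool_pos"]-C);print("lateral mm in tool",(d[:2]*1e3).round(2),"to home",row(*seat(.0173,-44)),"open",o["opening"].round(4))
                                                                                                                    ^^^^^^^^^^^^^^^^^^
AttributeError: 'float' object has no attribute 'round'
```

```bash
sed -i 's/o\["opening"\].round(4)/o["opening"]/' st.py; python3 st.py
```

```text
t 8.85 J [ 50.7  -3.9 -56.7  47.5 -32.6  33.2] h 27.82 F tool [ 0.48 -0.95  1.9 ] M tool [ 1.21 -1.27  0.01]
lateral mm in tool [-0.5  -0.31] to home [0.05, 0.03, 1.05, 0.0, -0.04, 0.06] open 0.021226823082019893
```

Request:
play_rows:
  commands:
    - [[0.05,0.03,0.15,0,0,0,0],[0.05,0.03,0.25,0,0,0,0],[0.05,0.03,0.35,0,0,0,0],[0.05,0.03,0.45,0,0,0,0],[0.05,0.03,0.45,0,0,0,0]]

```text
clock: 9.27
tool_pos: [0.4946, 0.1592, 0.1746]
orientation: [160.5, -19.1, 36.9]
force: [0.3, -0.5, -1.5]
opening: 0.0213
gripper_force: 30.0
```

```bash
python3 st.py
```

```text
t 9.2667 J [ 49.9  -3.4 -57.   48.6 -31.7  32.6] h 23.37 F tool [-0.56  0.04  1.54] M tool [ 1.19 -1.35 -0.01]
lateral mm in tool [ 0.13 -0.25] to home [-0.01, 0.02, 0.61, -0.02, -0.07, 0.07] open 0.021250142853019408
```

Request:
play_rows:
  commands:
    - [[0,0,0.1,0,0,0,0],[0,0,0.2,0,0,0,0],[0,0,0.25,0,0,0,0],[0,0,0.25,0,0,0,0]]

```text
clock: 9.6
tool_pos: [0.4958, 0.1589, 0.1723]
orientation: [160.5, -19.1, 36.9]
force: [-0.5, -0.2, -2.3]
opening: 0.0214
gripper_force: 30.0
```

```bash
python3 st.py
```

```text
t 9.6 J [ 49.5  -3.1 -57.2  49.3 -31.2  32.2] h 20.78 F tool [-1.23 -0.8   1.86] M tool [ 1.23 -1.25 -0.02]
lateral mm in tool [ 0.11 -0.2 ] to home [-0.01, 0.02, 0.35, -0.01, -0.05, 0.07] open 0.021354920929266177
```

No force 3.5 mm below the dog tops, so the slots are over the dogs. Continuing gently until contact.

Request:
play_rows:
  commands:
    - [[0,0,0.1,0,0,0,0],[0,0,0.2,0,0,0,0],[0,0,0.3,0,0,0,0],[0,0,0.36,0,0,0,0],[0,0,0.36,0,0,0,0]]

```text
clock: 10.02
tool_pos: [0.4976, 0.1589, 0.1692]
orientation: [160.5, -19.1, 36.9]
force: [0.9, 0.5, -1.0]
opening: 0.0212
gripper_force: 30.0
```

```bash
python3 st.py
```

```text
t 10.0167 J [ 48.8  -2.7 -57.5  50.3 -30.4  31.7] h 17.27 F tool [ 0.67 -0.31  1.3 ] M tool [ 1.34 -0.84 -0.  ]
lateral mm in tool [ 0.41 -0.3 ] to home [-0.04, 0.03, -0.0, -0.02, -0.08, 0.06] open 0.021200876249752268
```

Request:
play_rows:
  commands:
    - [[-0.02,0.01,0.05,0,0,0,0],[-0.02,0.01,0.1,0,0,0,0],[-0.02,0.01,0.1,0,0,0,0]]

```text
clock: 10.27
tool_pos: [0.4978, 0.1588, 0.169]
orientation: [160.5, -19.2, 36.9]
force: [-9.5, 0.5, 7.3]
opening: 0.0215
gripper_force: 30.0
```

```bash
python3 st.py
```

```text
t 10.2667 J [ 48.7  -2.7 -57.6  50.6 -30.2  31.5] h 16.95 F tool [ -4.46  -2.65 -10.82] M tool [ 2.01 -2.54 -0.03]
lateral mm in tool [ 0.53 -0.17] to home [-0.05, 0.02, -0.04, -0.03, -0.16, 0.06] open 0.021480830566367737
```

Request:
play_rows:
  commands:
    - [[-0.03,0,0,0,0,0,0],[-0.03,0,0,0,0,0,0.5],[-0.03,0,0,0,0,0,0.5],[-0.03,0,0,0,0,0,0.5],[-0.03,0,0,0,0,0,0.5],[-0.03,0,0,0,0,0,0.5],[-0.03,0,-2,0,0,0,0.5],[-0.03,0,-5,0,0,0,0.5],[-0.03,0,-9,0,0,0,0.5],[-0.03,0,-13,0,0,0,0.5],[-0.03,0,-13,0,0,0,0.5],[-0.03,0,-13,0,0,0,0.5]]

```text
clock: 11.27
tool_pos: [0.4393, 0.1708, 0.2864]
orientation: [160.7, -19.4, 37.0]
force: [-0.6, -0.3, -0.4]
opening: 0.0442
gripper_force: 0.0
```

```bash
python3 st.py; python3 - <<'E'
from kin import *
from plant import *
s=snapshot("wrist");np.savez("pics/w5.npz",**s);c=Cam(s);S=Cam(snapshot("scene"))
x,y=c.proj([C])[0].astype(int);u,v=S.proj([C])[0].astype(int);print(x,y,u,v)
z=lambda f,x,y,a:cv2.resize(f[y-a:y+a,x-a:x+a,::-1],(400,400),interpolation=cv2.INTER_CUBIC)
cv2.imwrite("pics/m5.png",np.hstack([z(c.f,x,y,65),z(S.f,u,v,30)]))
print("pred home pilot-top px in w5",c.proj([C+N*.054]),"flange top",c.proj([C+N*.009]))
E
```

```text
t 11.2667 J [ 65.4 -14.9 -46.7  32.3 -55.3  40.2] h 148.72 F tool [-0.79 -0.16  0.15] M tool [ 0.96 -1.14 -0.01]
lateral mm in tool [ 2.19 -1.56] to home [-0.21, 0.15, 13.14, -0.21, -0.37, 0.06] open 0.04420863067276296
284 195 277 207
pred home pilot-top px in w5 [[284.19263768 213.6330623 ]] flange top [[284.26938703 198.02991836]]
```

View pics/m5.png

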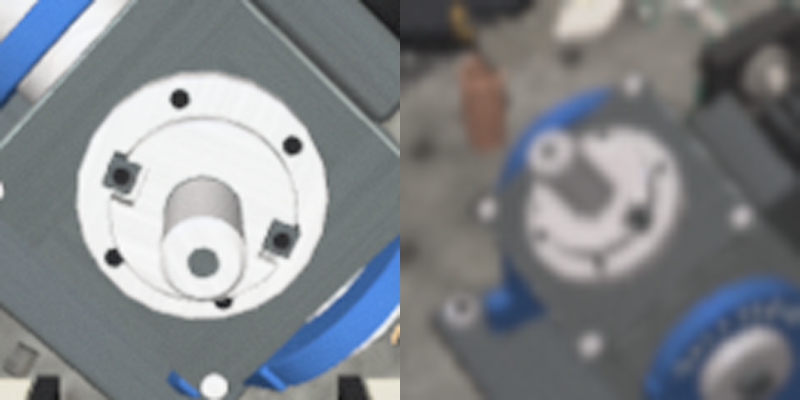

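Both dogs sit in the slots. To check it is flush, I'll take a second view and triangulate the pilot-top hole and flange.

```bash
python3 - <<'E'
from kin import *
print(row([.50,.16,.33],tilt(0)))
E
```

```text
[5.61, 5.09, -1.35, 12.47, -24.36, 32.99]
```

Request:
play_rows:
  commands:
    - [[0,0,-4,0,0,0,0.5],[5.6,5.1,-1.4,12.5,-24.4,33,0.5],[5.6,5.1,-1.4,12.5,-24.4,33,0.5],[5.6,5.1,-1.4,12.5,-24.4,33,0.5],[5.6,5.1,-1.4,12.5,-24.4,33,0.5],[5.6,5.1,-1.4,12.5,-24.4,33,0.5],[5.6,5.1,-1.4,12.5,-24.4,33,0.5],[5.6,5.1,-1.4,12.5,-24.4,33,0.5],[5.6,5.1,-1.4,12.5,-24.4,33,0.5],[5.6,5.1,-1.4,12.5,-24.4,33,0.5]]

```text
clock: 12.2
tool_pos: [0.5003, 0.1587, 0.3292]
orientation: [179.8, 0.1, -0.1]
force: [-0.7, -0.2, -0.4]
opening: 0.0436
gripper_force: 0.0
```

```bash
python3 - <<'E'
from kin import *
from plant import *
o=get_obs();print(o["clock"],o["tool_pos"],o["orientation"])
s=snapshot("wrist");np.savez("pics/w6.npz",**s);c=Cam(s);b=load("w5")
def cen(c,p,h,q):
    g=cv2.cvtColor(c.f,cv2.COLOR_RGB2GRAY).astype(float);x,y=np.round(p).astype(int)
    for _ in range(2):
        w=g[y-h:y+h+1,x-h:x+h+1];t=np.clip(q-w,0,None);Y,X=np.mgrid[y-h:y+h+1,x-h:x+h+1];m=np.array([(t*X).sum(),(t*Y).sum()])/t.sum();x,y=np.round(m).astype(int)
    return m
pr=c.proj([C+N*.054])[0];p6=cen(c,pr,7,170);p5=cen(b,[285,215],7,170)
x,e=tri(b,p5,c,p6);d=x-C;print(pr,p6,p5,"pilot top",x.round(4),"gap",e*1e3,"height",d@N*1e3,"lateral",(d-(d@N)*N)*1e3)
u,v=pr.astype(int);cv2.imwrite("pics/m6.png",cv2.resize(c.f[v-55:v+55,u-70:u+70,::-1],None,fx=5,fy=5,interpolation=cv2.INTER_CUBIC));print(u,v)
E
```

```text
12.2 [0.50029439 0.15868149 0.32920917] [ 1.79841740e+02  7.93501564e-02 -6.92699291e-02]
[278.80136559 221.42726096] [280.01259916 222.69015399] [284.54763279 214.92927252] pilot top [0.4801 0.1606 0.2024] gap 0.46011550200091844 height 54.71520352412452 lateral [-0.55888789 -0.88824081 -0.19738387]
278 221
```

View pics/m6.png

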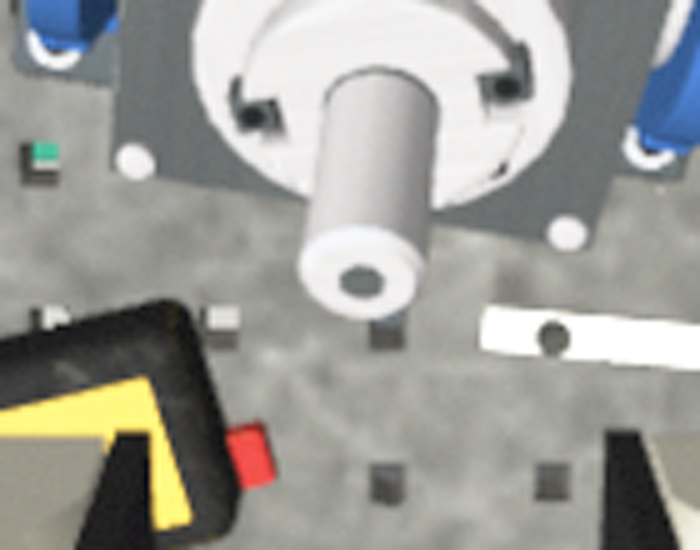

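The pilot top is 54.7 mm out against 54 expected, so it is home within measurement error. I'll confirm with a gentle axial press on the pilot with closed fingers.

```bash
python3 - <<'E'
from kin import *
print(row(*seat(.13,-44)))
E
```

```text
[-5.26, -0.89, 6.01, -12.4, 24.38, -32.86]
```

Request:
play_rows:
  commands:
    - [[-5.3,-0.9,0,-12.4,24.4,-32.9,0],[-5.3,-0.9,0,-12.4,24.4,-32.9,0],[-5.3,-0.9,0,-12.4,24.4,-32.9,0],[-5.3,-0.9,0,-12.4,24.4,-32.9,0],[-5.3,-0.9,3,-12.4,24.4,-32.9,0],[-5.3,-0.9,6,-12.4,24.4,-32.9,0],[-5.3,-0.9,6,-12.4,24.4,-32.9,0],[-5.3,-0.9,6,-12.4,24.4,-32.9,0],[-5.3,-0.9,6,-12.4,24.4,-32.9,0],[-5.3,-0.9,6,-12.4,24.4,-32.9,0]]

```text
clock: 13.08
tool_pos: [0.4476, 0.171, 0.2732]
orientation: [160.7, -19.4, 36.9]
force: [0.3, 0.6, 1.0]
opening: 0.0005
gripper_force: 0.0
```

```bash
python3 st.py; python3 -c "
from kin import *
print(row(*seat(.057,-44)))"
```

```text
t 13.0833 J [ 63.6 -13.5 -47.7  33.4 -52.4  40. ] h 133.19 F tool [ 0.9   0.02 -0.81] M tool [ 0.91 -1.04 -0.01]
lateral mm in tool [ 4.13 -1.93] to home [-0.4, 0.19, 11.59, -0.22, -0.35, -0.07] open 0.0004697410539188484
[-0.38, 0.17, 7.62, -0.22, -0.35, -0.07]
```

Request:
play_rows:
  commands:
    - [[-0.38,0.17,1,-0.2,-0.3,0,0],[-0.38,0.17,3,-0.2,-0.3,0,0],[-0.38,0.17,5,-0.2,-0.3,0,0],[-0.38,0.17,6.5,-0.2,-0.3,0,0],[-0.38,0.17,7.4,-0.2,-0.3,0,0],[-0.38,0.17,7.6,-0.2,-0.3,0,0],[-0.38,0.17,7.6,-0.2,-0.3,0,0]]

```text
clock: 13.67
tool_pos: [0.4796, 0.1594, 0.2024]
orientation: [160.5, -18.8, 36.6]
force: [0.3, 0.0, 0.2]
opening: 0.0005
gripper_force: 0.0
```

```bash
python3 st.py
```

```text
t 13.6667 J [ 54.7  -6.6 -54.3  41.6 -38.4  36.3] h 54.93 F tool [ 0.35  0.2  -0.03] M tool [ 0.95 -1.09 -0.03]
lateral mm in tool [-2.35  1.29] to home [0.23, -0.13, 3.76, 0.14, 0.26, -0.13] open 0.0005434663463095656
```

Request:
play_rows:
  commands:
    - [[0.2,-0.1,0,0.1,0.2,0,0],[0.2,-0.1,0.05,0.1,0.2,0,0],[0.2,-0.1,0.1,0.1,0.2,0,0],[0.2,-0.1,0.13,0.1,0.2,0,0]]

```text
clock: 14.0
tool_pos: [0.4805, 0.1616, 0.2022]
orientation: [160.6, -19.1, 36.8]
force: [-0.3, 0.3, 0.3]
opening: 0.0004
gripper_force: 0.0
```

```bash
python3 st.py
```

```text
t 14.0 J [ 54.6  -6.6 -54.4  42.  -37.9  36.1] h 54.47 F tool [-0.   -0.3  -0.46] M tool [ 0.95 -1.1  -0.05]
lateral mm in tool [-0.21 -0.34] to home [0.02, 0.03, 3.72, -0.01, -0.04, -0.07] open 0.0004488420837020058
```

Request:
play_rows:
  commands:
    - [[0,0,0.05,0,0,0,0],[0,0,0.1,0,0,0,0],[0,0,0.12,0,0,0,0],[0,0,0.12,0,0,0,0]]

```text
clock: 14.33
tool_pos: [0.4809, 0.1615, 0.2017]
orientation: [160.6, -19.1, 36.8]
force: [-17.0, 1.1, 13.9]
opening: 0.0004
gripper_force: 9.8
```

```bash
python3 st.py
```

```text
t 14.3333 J [ 54.4  -6.5 -54.5  42.3 -37.7  36. ] h 53.84 F tool [ -7.65  -4.66 -20.03] M tool [ 2.35 -4.17 -0.05]
lateral mm in tool [-0.01 -0.18] to home [0.0, 0.02, 3.65, -0.0, -0.09, -0.07] open 0.0004135292678586885
```

Firm contact at 53.8 mm (54 expected), so it is fully home. Retracting.

Request:
play_rows:
  commands:
    - [[0,0,-0.3,0,0,0,0],[0,0,-3,0,0,0,0],[0,0,-7,0,0,0,0],[0,0,-10,0,0,0,0],[0,0,-10,0,0,0,0],[0,0,-10,0,0,0,0]]

```text
clock: 14.83
tool_pos: [0.4361, 0.1709, 0.2915]
orientation: [160.7, -19.3, 36.8]
force: [0.2, -0.1, -1.1]
opening: 0.0004
gripper_force: 0.0
```

```bash
python3 st.py; python3 - <<'E'
from plant import close_job
print(close_job())
E
```

```text
t 14.8333 J [ 66.1 -15.3 -46.1  31.9 -56.5  40.1] h 154.63 F tool [-0.3  -0.17  1.09] M tool [ 0.99 -1.13  0.01]
lateral mm in tool [ 1.17 -1.42] to home [-0.11, 0.14, 13.73, -0.16, -0.22, -0.06] open 0.0004119727390164541
the job is handed in; nothing more can be done
None
```

The small mandrel, which matches the small collar in the blue tray, is seated over both drive dogs, flush to within measurement error (a gentle press met firm contact at 53.8 mm, 54 expected), released, and the job was handed in at 14.8 s; the dogs' angle was found by sight, so it dropped on first time with no turning.

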